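# Run a stylus along a breaker's cover joint

### The arm

A 6-joint arm with a two-finger parallel gripper is mounted at the origin on the work surface. World frame = base frame: x ahead of the robot, y to its left, z up, the work surface at z = 0. Lengths are in mm, angles in rad, forces in N, time in s.
With the tool pointing down it reaches from about 275 to 750 mm from the base axis. Payload 10.2 kg.
Tool frame: the origin (TCP) lies on the centre line of the jaws, within the pads' length; the fingertips stand 22 mm ahead of it and the grasp point (between the pads) lies 3 mm ahead of it (tips_ahead is the distance from the TCP to the fingertips, in mm); z points along the fingers, y is the line along which they close (so a half turn about z gives the same grasp; the last joint's range is limited). The gripper opens to 88 mm and grips with 3 to 60 N. Pads are 18 mm wide; open, the fingers measure 123 mm over their backs; the gripper's body (75 mm by 187 mm) begins 45 mm behind the grasp point.
Start: joints at [0.96, 0.313, 1.498, -0, 1.331, -0.223], TCP at [198.543, 486.016, 260.72] pointing down, gripper open.
Joint ranges: [-2.94, 2.94], [-0.97, 2.17], [0.19, 2.56], [-1.23, 4.37], [0.02, 3.11], [-2.88, 2.88]. Speed limits (rad/s): [2.39, 2.39, 3.01, 3.14, 3.14, 3.14].

### API

Orientations are given as [roll, pitch, yaw] about the fixed x, y, z axes, in that order (R = Rz(yaw) Ry(pitch) Rx(roll)).
In Python, from bench import get_obs, capture, hand_in, tips_ahead gives the robot as it stands.
- The arm moves only by the tool apply_moves, never from a script. Its argument "commands" is a list of rows, each a list of 4 numbers: the shift along the world's x, y, z as a fraction of full scale, then the turn about the world's z as a fraction of full scale. In form: [[x, y, z, roll], ...]. A call has 1 to 10 rows; each row shifts and turns the commanded pose from where the row before left it; what a row does not reach is not made up. Full scale, the value 1, is 0.06 m for a shift and 5 degrees for a turn. A row lasts 1/8 s, in which the tool goes at most 62.5 mm and 10.7 degrees, less where a joint would pass 70% of its speed; a pose out of reach is approached as far as the arm can. A call with a number of a shift or a turn outside -1 to 1 is refused whole. A call with a gripper value outside its range is refused whole. "gripper" is the opening, from 0 (shut) to 1 (fully open), set as the call begins (left out, the last holds). The fingers move at their own pace and stop on an object; the grip force is fixed at half the most. Time passes only in rows, so rows that do not move let the fingers close. It gives the time, the measured TCP pose, the force, the opening and the grip force at its end, in the units of the state.
- get_obs(): the state, without advancing time (a new reading comes with each control period).
- capture(name): name is "scene" or "top"; returns a dict with "img" (400x640x3 uint8, blue, green, red), "depth" (400x640 float32, mm along the optical axis (not along the pixel's ray), 0 where there is no reading), "intrinsics" (3x3 intrinsics, pixels), "k1" (the pictures are not rectified: a ray, as slopes to the right and down, at radius r is drawn at 1 + k1 r^2 times it, then the intrinsics apply), "world_from_camera" (4x4, takes a point from camera to world coordinates). Camera axes: x right, y down, z forward; pixel columns grow to the right and rows downward; lengths in mm; the calibration is good to about 2 mm. A picture is of the moment at which its call begins.
- hand_in(): hands the job in; it is judged then, once.
The state is a dict: "t": time; "joints": joint angles; "joint_velocities": joint speeds; "effort": joint torques, N m; "ee_pos": TCP position; "tcp_rot": TCP orientation; "contact_force": force on the tool from outside, world axes, zero at the start; "ft_torque": the same for the moment, N m; "finger_gap": opening from 0.0 (shut) to 1.0 (fully open); "finger_force": force on a finger pad.
Only numpy, scipy, OpenCV 4.12 (cv2) and the standard library are available. Lean on these libraries where they do the work, as an engineer would, in place of code of your own. Each camera call takes 0.05 s, during which the arm holds its last target. There are 200 camera calls.

### The job

Take the stylus out of its rest and check the breaker's cover joint with it: put the tip down into the groove at the terminal-screw end and guide it slowly (a few centimetres a second) and gently along the groove, tip kept down in it, round both corners to the other end. Then put the stylus back through the eye of its rest, hanging upright on its collar, and let go. Leave everything else on the bench where it is.

Things in the scene. Friction and masses are not known exactly. Their poses are not given: they have to be found in the camera images.
- breaker: Breaker housing 150 x 100 mm, white top 74 mm above the bench, fixed on a 164 x 110 mm plate. Origin: centre underneath. x from the end with three screws (heads 3 mm high) to the plain end. Joint: dark Z-shaped groove in the top, 8 mm wide, 6 deep, ends closed; centre line (x,y) -52,-18 to 0,-18 to 0,18 to 52,18 mm. Black toggle 16 mm high at 34,-22. z up.
- rest: Stylus rest, fixed to the bench: dark steel foot, aluminium eye (level ring, 32 mm outside, 12 mm hole, 12 mm thick) with its top 85 mm above the bench, on a 12 mm post that stands 36 mm to the +x side and is no higher than the eye. Origin: on the bench under the centre of the eye; z up.
- eye (a point): Centre of the hole of the eye, at the level of the eye's top face (85 mm above the bench).
- stylus: Loose metal stylus, 122 mm long, about 90 g, hanging upright in the eye by its collar at the start. Heights above the tip: tip 4 mm thick, round end, to 14 mm; rod 8 mm thick from 21 mm; collar 24 mm wide from 56 to 60; round handle 18 mm thick from 60 to 122. Origin: end of the tip; z from tip to handle.
- tip (a point): The end of the stylus tip.
- collar (a point): On the stylus axis at the underside of the collar, 56 mm from the tip; it lies on the eye's top when the stylus is home.
- seam0 (a point): Point on the groove's floor, on its centre line, at the start of the groove, at the terminal-screw end (x -52, y -18 mm of the breaker); 6 mm below the top face.
- seam1 (a point): Point on the groove's floor, on its centre line, a third of the way along the first straight (x -35, y -18 mm of the breaker); 6 mm below the top face.
- seam2 (a point): Point on the groove's floor, on its centre line, two thirds along the first straight (x -17, y -18 mm of the breaker); 6 mm below the top face.
- seam3 (a point): Point on the groove's floor, on its centre line, in the first corner (x 0, y -18 mm of the breaker); 6 mm below the top face.
- seam4 (a point): Point on the groove's floor, on its centre line, half-way along the cross step (x 0, y 0 mm of the breaker); 6 mm below the top face.
- seam5 (a point): Point on the groove's floor, on its centre line, in the second corner (x 0, y 18 mm of the breaker); 6 mm below the top face.
- seam6 (a point): Point on the groove's floor, on its centre line, a third of the way along the last straight (x 17, y 18 mm of the breaker); 6 mm below the top face.
- seam7 (a point): Point on the groove's floor, on its centre line, two thirds along the last straight (x 35, y 18 mm of the breaker); 6 mm below the top face.
- seam8 (a point): Point on the groove's floor, on its centre line, at the end of the groove, at the end without screws (x 52, y 18 mm of the breaker); 6 mm below the top face.
- sleeve: Bystander: loose steel sleeve 32 mm wide, 22 mm high; origin under its centre.
- bush: Bystander: loose brass bush 26 mm wide, 30 mm high; origin under its centre.
- contact: Bystander: loose copper contact stud 20 mm wide, 18 mm high; origin under its centre.
- tumbler: Bystander: grey tumbler 72 mm wide, 120 mm high; origin under its centre.
- driver: Bystander: loose screwdriver lying on the bench, blue handle; x along it.
- cover: Bystander: loose white breaker cover lying on the bench, on the right of the robot's work area, 130 x 90 x 10 mm; origin under its centre.
- cover2: Bystander: loose white breaker cover lying on the bench, on the left of the robot's work area, 130 x 90 x 10 mm; origin under its centre.

How it is judged (in metres and radians):
On the way, in this order (a step that is already met when the one before it is completed fails the run):
1. the tip is down in the groove at its terminal-screw end (horizontal distance between tip and seam0 below 0.006 m and z of tip in the frame of seam0 below 0.0045 m), for 0.2 s.
2. along the first straight, tip down in the groove (horizontal distance between tip and seam1 below 0.006 m and z of tip in the frame of seam0 below 0.0045 m), for 0.04 s.
3. further along the first straight, tip down in the groove (horizontal distance between tip and seam2 below 0.006 m and z of tip in the frame of seam0 below 0.0045 m), for 0.04 s.
4. in the first corner, tip down in the groove (horizontal distance between tip and seam3 below 0.006 m and z of tip in the frame of seam0 below 0.0045 m), for 0.04 s.
5. across the step, tip down in the groove (horizontal distance between tip and seam4 below 0.006 m and z of tip in the frame of seam0 below 0.0045 m), for 0.04 s.
6. in the second corner, tip down in the groove (horizontal distance between tip and seam5 below 0.006 m and z of tip in the frame of seam0 below 0.0045 m), for 0.04 s.
7. along the last straight, tip down in the groove (horizontal distance between tip and seam6 below 0.006 m and z of tip in the frame of seam0 below 0.0045 m), for 0.04 s.
8. further along the last straight, tip down in the groove (horizontal distance between tip and seam7 below 0.006 m and z of tip in the frame of seam0 below 0.0045 m), for 0.04 s.
9. the tip is down in the groove at its far end (horizontal distance between tip and seam8 below 0.006 m and z of tip in the frame of seam0 below 0.0045 m), for 0.2 s.
At the end, for the whole second after the job is handed in: After the groove was run from the screw end to the other (tip within 6 mm of each seam point in order, 1.5 mm or more below the top face), the stylus hangs released and still in the eye: collar within 4 mm of the eye's top, centred within 4 mm, upright within 7 degrees (horizontal distance between collar and eye below 0.004 m and z of collar in the frame of eye between -0.003 and 0.004 m and angle between stylus's own z axis and vertical below 0.12 rad and linear speed of stylus below 0.02 m/s); the robot touches nothing.
It fails at once if the stylus moves faster than 8 cm/s while its tip is down in the groove (z of tip in the frame of seam0 below 0.004 m and x of tip in the frame of breaker between -0.06 and 0.06 m and y of tip in the frame of breaker between -0.026 and 0.026 m and linear speed of stylus above 0.08 m/s).
It fails at once if the stylus presses on the breaker with more than 25 N (contact force between stylus and breaker above 25 N).
It fails at once if a bystander is moved by more than 3 cm (distance of any of sleeve, bush, contact, tumbler, driver, cover, cover2 from where it was at the start of the episode above 0.03 m).
It also fails if it takes over 70 s, if anything falls off the work surface, if the arm or the gripper's body presses on something with over 40 N, if the wrist force passes 120 N, or if a joint passes its speed limit or range.

## Working session

There is one attempt and no reset: what is moved stays moved. The work goes in short steps, Python scripts to look and compute and a tool call to move; the robot and the scene stay as the last step left them, time stands still between calls to the robot, and variables do not carry over. Pictures are saved under pics/ and viewed, at most 10 in all, crops included, and the job is handed in when it is done.

Besides the shell and the picture viewer there is one more tool, called after "Emit:" as a command line: name --pt "numbers of a row" for each row, then --argument value for the rest. apply_moves: Moves the arm, as the interface text tells. Shift numbers are shares of 0.06 m and turn numbers shares of 5 degrees, none past 1 either way. Its arguments: {"type":"object","properties":{"commands":{"type":"array","items":{"type":"array","items":{"type":"number","minimum":-1,"maximum":1}}},"gripper":{"type":"number"}},"required":["commands"]}

```bash
mkdir -p pics; cat > h.py <<'E'
import numpy as np, cv2
from bench import get_obs, capture, hand_in, tips_ahead
def rays(c, px):
    K=np.array(c["intrinsics"]); px=np.array(px,float).reshape(-1,2)
    d=np.c_[(px[:,0]-K[0,2])/K[0,0],(px[:,1]-K[1,2])/K[1,1]]
    u=d.copy()
    for _ in range(20): u=d/(1+c["k1"]*(u**2).sum(1,keepdims=True))
    T=np.array(c["world_from_camera"]); r=np.c_[u,np.ones(len(u))]@T[:3,:3].T
    return T[:3,3], r
def onplane(c,px,z):
    o,r=rays(c,px); return o+r*((z-o[2])/r[:,2])[:,None]
def project(c,P):
    T=np.linalg.inv(np.array(c["world_from_camera"])); K=np.array(c["intrinsics"])
    p=np.atleast_2d(P)@T[:3,:3].T+T[:3,3]; u=p[:,:2]/p[:,2:]
    u=u*(1+c["k1"]*(u**2).sum(1,keepdims=True)); return u*[K[0,0],K[1,1]]+[K[0,2],K[1,2]]
E
python3 - <<'E'
from h import *
for n in("top","scene"):
    c=capture(n); cv2.imwrite(f"pics/{n}0.png",c["img"]); np.save(f"{n}0.npy",c,allow_pickle=True)
    print(n,c["intrinsics"],c["k1"],np.round(c["world_from_camera"],3))
o=get_obs();print(o,tips_ahead)
E
```

```text
top [[496.60670566   0.         323.12787838]
 [  0.         496.60670566 198.02953997]
 [  0.           0.           1.        ]] 0.020709309356551 [[-7.000000e-03 -9.950000e-01  1.010000e-01  4.247070e+02]
 [-1.000000e+00  8.000000e-03  8.000000e-03 -1.862000e+00]
 [-8.000000e-03 -1.010000e-01 -9.950000e-01  1.333615e+03]
 [ 0.000000e+00  0.000000e+00  0.000000e+00  1.000000e+00]]
scene [[413.57306051   0.         330.10357981]
 [  0.         413.57306051 195.91555521]
 [  0.           0.           1.        ]] -0.07812336825700256 [[-4.000000e-02  6.160000e-01 -7.870000e-01  1.617653e+03]
 [ 9.990000e-01  2.800000e-02 -2.900000e-02  1.355500e+01]
 [ 5.000000e-03 -7.870000e-01 -6.160000e-01  9.433120e+02]
 [ 0.000000e+00  0.000000e+00  0.000000e+00  1.000000e+00]]
{'t': 0.1, 'joints': array([ 9.59595206e-01,  3.13383287e-01,  1.49831867e+00, -4.26480504e-05,
        1.33097341e+00, -2.23392795e-01]), 'joint_velocities': array([-0.00017923, -0.00041978, -0.00248674, -0.00080902,  0.00066323,
        0.00054593]), 'effort': array([ 3.64777872e-03, -4.02813256e+01, -2.52639610e+01,  6.96950150e-02,
        3.42587940e-02, -4.32050956e-05]), 'ee_pos': array([198.44583266, 485.85686441, 260.23976178]), 'tcp_rot': array([-3.14052767e+00, -1.99474896e-04,  2.75379437e+00]), 'contact_force': array([-0.33013463,  0.90703224,  0.54534667]), 'ft_torque': array([ 0.00281281, -0.02359592,  0.04570161]), 'finger_force': 0.0, 'finger_gap': 0.9969880516268222} 22.0
```

View pics/top0.png

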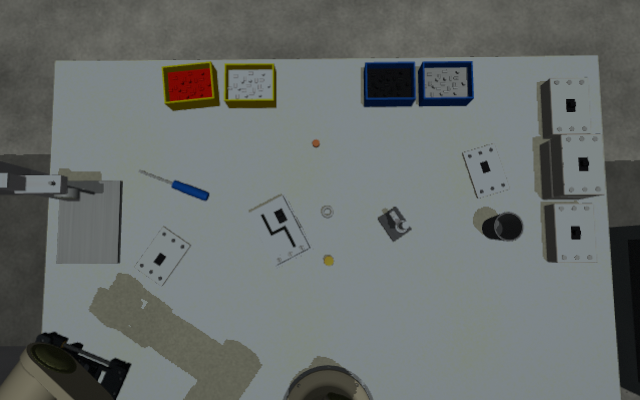

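View pics/scene0.png

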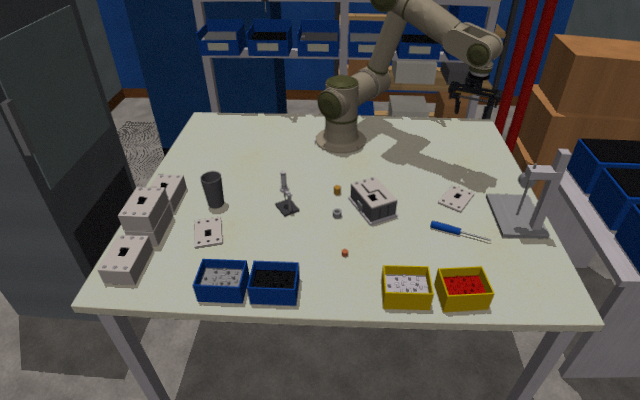

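The top view shows the breaker at about (283,228) with its Z groove, and the rest and stylus at about (396,223). The other objects are clear of the path. I'll enlarge both regions.

```bash
python3 - <<'E'
from h import *
t=np.load("top0.npy",allow_pickle=True).item();s=np.load("scene0.npy",allow_pickle=True).item()
f=lambda im,x,y,w,h,k:cv2.resize(im[y:y+h,x:x+w],None,fx=k,fy=k,interpolation=cv2.INTER_NEAREST)
A=f(t["img"],245,188,70,80,5);B=f(t["img"],370,195,50,50,5)
C=f(s["img"],345,172,60,50,5);D=f(s["img"],265,165,45,55,5)
I=np.zeros((600,800,3),np.uint8)
I[:400,:350]=A;I[:250,400:650]=B;I[270:520,360:660]=C[:, :300];I[0:0]=0
I2=D[:275,:225]; I[325:600,0:0]=0
I[300:575,660:800]=I2[:,40:180]
cv2.imwrite("pics/crop0.png",I)
E
```

```text
(no output)
```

View pics/crop0.png

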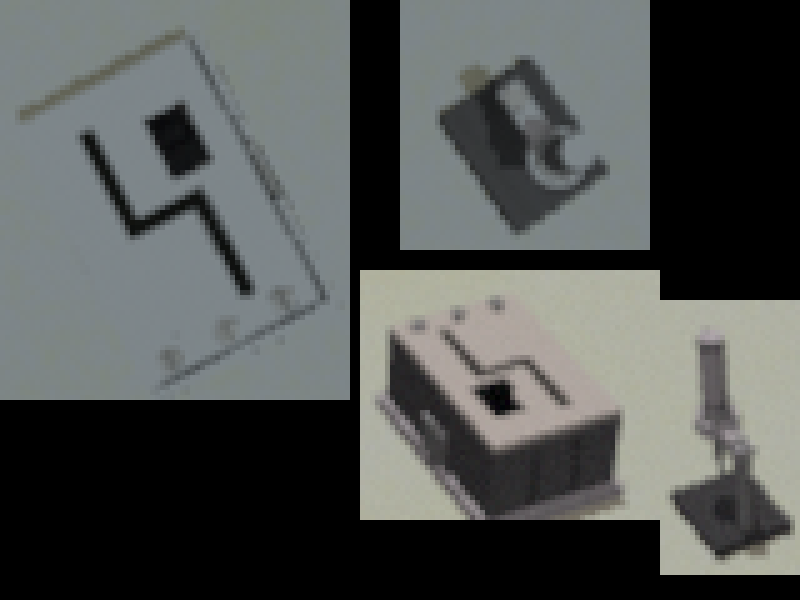

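The crops show the groove running from (294,246) at the screw end to (262,215) in the top view. The stylus handle stands in the eye at about (402,226), with the post up and to its left.

```bash
cat >> h.py <<'E'
from scipy.optimize import least_squares
Z=np.array([[-52,-18],[0,-18],[0,18],[52,18]],float)
def dist(P):
    best=None
    for a,b in zip(Z[:-1],Z[1:]):
        t=np.clip(((P-a)@(b-a))/((b-a)@(b-a)),0,1); d=np.linalg.norm(P-a-t[:,None]*(b-a),axis=1)
        best=d if best is None else np.minimum(best,d)
    return best
def groove(c,box,thr,z=74):
    x,y,w,h=box; g=cv2.cvtColor(c["img"],cv2.COLOR_BGR2GRAY)[y:y+h,x:x+w]
    n,l,st,ce=cv2.connectedComponentsWithStats((g<thr).astype(np.uint8),connectivity=8)
    return l,st,ce,g
def fit(P,yaw0):
    W=P[:,:2]; c0=W.mean(0)
    def loc(p):
        R=np.array([[np.cos(p[2]),-np.sin(p[2])],[np.sin(p[2]),np.cos(p[2])]]); return (W-p[:2])@R
    s=least_squares(lambda p:dist(loc(p)),[*c0,yaw0]); return s.x,np.sqrt(np.mean(s.fun**2))
E
python3 - <<'E'
from h import *
t=np.load("top0.npy",allow_pickle=True).item();s=np.load("scene0.npy",allow_pickle=True).item()
for c,box,thr in((t,(255,205,45,50),75),(s,(355,180,50,30),90)):
    l,st,ce,g=groove(c,box,thr)
    for i in range(1,len(st)):
        if st[i,4]>15: print(i,st[i]+np.array([box[0],box[1],0,0,0]),ce[i]+box[:2])
    for i in range(1,len(st)):
        if 30<st[i,4]<300:
            yx=np.argwhere(l==i);P=onplane(c,yx[:,::-1]+np.array(box[:2]),74)
            for y0 in(0,.5,-.5): print(i,fit(P,y0))
# depth around rest and breaker top
for c,b in((t,(370,195,50,50)),(s,(265,165,45,55))):
    yy,xx=np.mgrid[b[1]:b[1]+b[3],b[0]:b[0]+b[2]]; px=np.c_[xx.ravel(),yy.ravel()]
    o,r=rays(c,px); d=c["depth"][px[:,1],px[:,0]]; P=o+r*d[:,None]
    for lo,hi in((100,160),(78,97)):
        m=(d>0)&(P[:,2]>lo)&(P[:,2]<hi); print(lo,m.sum(),P[m].mean(0),np.percentile(P[m],[2,50,98],axis=0).round(1).tolist())
E
```

```text
1 [274 209  13  14 106] [280.28301887 215.78301887]
2 [261 215  34  32 152] [278.02631579 230.23684211]
1 (array([500.67866068, 112.84812554,  -0.77594286]), np.float64(5.342643161916948))
1 (array([514.47825641, 120.85465137,  -0.79040474]), np.float64(5.287411437573169))
1 (array([514.47825639, 120.85465133,  -0.79040475]), np.float64(5.287411437573372))
2 (array([471.06220602, 122.75187705,   0.47731388]), np.float64(1.9623666941933373))
2 (array([471.06223368, 122.75189112,   0.47731347]), np.float64(1.9623666941904208))
2 (array([471.06223373, 122.75189108,   0.47731347]), np.float64(1.96236669419087))
2 [355 189  42  21 300] [371.88666667 203.84333333]
4 [368 194   9   7  38] [372.21052632 196.97368421]
4 (array([4.99365261e+02, 1.00003897e+02, 1.00961000e-01]), np.float64(5.275644861112097))
4 (array([495.86426535, 123.84092161,   1.26019372]), np.float64(6.672795235850699))
4 (array([516.77723827, 120.02876955,  -0.83882768]), np.float64(4.865070369887268))
100 69 [ 477.42354878 -185.56591712  142.29226255] [[469.3, -195.9, 102.4], [477.4, -184.6, 149.6], [485.7, -179.1, 155.5]]
78 130 [ 489.35576589 -177.33695311   85.36167374] [[464.0, -196.7, 79.1], [491.7, -177.1, 84.9], [514.4, -161.5, 94.0]]
100 75 [ 483.94069959 -186.80720278  130.11977834] [[470.8, -195.6, 102.5], [484.7, -186.6, 132.1], [489.1, -179.0, 153.0]]
78 72 [ 495.03636412 -180.34277453   85.62980636] [[476.4, -201.2, 79.0], [492.5, -179.7, 85.0], [517.7, -159.9, 95.5]]
```

```bash
python3 - <<'E'
from h import *
t=np.load("top0.npy",allow_pickle=True).item();s=np.load("scene0.npy",allow_pickle=True).item()
for thr in(55,65,75):
  box=(363,183,45,26)
  l,st,ce,g=groove(s,box,thr)
  for i in range(1,len(st)):
    if 15<st[i,4]<300:
      yx=np.argwhere(l==i);P=onplane(s,yx[:,::-1]+np.array(box[:2]),74)
      print(thr,st[i],fit(P,.48))
for c,b in((t,(370,195,50,50)),(s,(265,165,45,55))):
    yy,xx=np.mgrid[b[1]:b[1]+b[3],b[0]:b[0]+b[2]]; px=np.c_[xx.ravel(),yy.ravel()]
    o,r=rays(c,px); d=c["depth"][px[:,1],px[:,0]]; P=o+r*d[:,None]
    m=(d>0)&(P[:,2]>140)&(P[:,2]<160);print(m.sum(),P[m].mean(0),P[m].min(0),P[m].max(0)); 
    if c is t: print(np.c_[px[m],P[m]].round(1)[:,:].tolist())
    for z in range(95,150,10):
        m=(d>0)&(P[:,2]>z)&(P[:,2]<z+10)
        if m.sum(): print(z,m.sum(),P[m].mean(0).round(1),np.ptp(P[m],axis=0).round(1))
print(onplane(s,[[285,176]],145))
# breaker top plane
for c,b in((t,(264,205,30,40)),):
    yy,xx=np.mgrid[b[1]:b[1]+b[3],b[0]:b[0]+b[2]]; px=np.c_[xx.ravel(),yy.ravel()]
    o,r=rays(c,px); d=c["depth"][px[:,1],px[:,0]]; P=o+r*d[:,None]; print(np.percentile(P[d>0,2],[10,50,90]))
E
```

```text
55 [ 6 11  8  7 32] (array([5.00533728e+02, 9.95915425e+01, 9.57493054e-02]), np.float64(5.109376527709639))
55 [ 0 17  8  9 40] (array([5.63316783e+02, 1.06964569e+02, 3.94087929e-02]), np.float64(3.9256862458075945))
55 [12 19 21  7 74] (array([556.51366665, 165.10193558,   0.94986626]), np.float64(7.20118146004962))
65 [ 5 11  9  7 34] (array([497.18917625, 126.97274362,   1.05923221]), np.float64(6.531998464173197))
65 [ 0 16  8 10 43] (array([5.62145139e+02, 1.07597345e+02, 6.76619070e-02]), np.float64(4.4507297181670165))
65 [11 19 22  7 86] (array([555.7533594 , 163.55515506,   1.01126561]), np.float64(7.697394875491973))
75 [ 5 11  9  7 34] (array([497.18917625, 126.97274362,   1.05923221]), np.float64(6.531998464173197))
75 [ 0 16  9 10 47] (array([5.61994851e+02, 1.07545090e+02, 6.34107591e-02]), np.float64(4.402268952979998))
75 [10 19 24  7 94] (array([555.10046116, 163.25346413,   1.07106544]), np.float64(8.131903561194914))
50 [ 477.90997294 -187.3399661   150.70236058] [ 469.1179146  -196.81458464  141.43783781] [ 485.87205854 -179.66530209  157.63851886]
[[403.0, 222.
[... 1960 characters left out ...]
] [10.   4.3  5.1]
115 7 [ 477.6 -180.9  120.2] [14.7  5.8  8.2]
125 2 [ 473.4 -182.6  131.4] [7.4 4.2 2.7]
135 5 [ 475.3 -181.7  137.8] [12.3  9.   6.3]
145 46 [ 478.2 -187.3  150.5] [16.8 17.1  8.5]
23 [ 481.99671794 -186.98834574  149.46825418] [ 469.3922987  -194.16506556  144.58374468] [ 489.15897683 -179.89030334  154.13678329]
95 13 [ 485.6 -186.9   99.4] [ 7.1 14.1  8.1]
105 11 [ 484.7 -185.5  109.8] [ 8.5 14.   7.6]
115 16 [ 483.9 -187.4  120. ] [10.6 17.5  9.6]
125 11 [ 486.  -187.4  130.5] [ 7.2 14.   8.9]
135 11 [ 485.4 -186.9  139.5] [ 7.3 14.1  9.5]
145 21 [ 481.6 -186.8  149.9] [19.8 14.3  8.7]
[[ 497.58030003 -178.52158415  145.        ]]
[69.02213649 74.23043418 78.1984874 ]
```

Emit:
apply_moves --pt "0.33 -0.8 0 0" --pt "0.33 -0.8 0 0" --pt "0.33 -0.8 0 0" --pt "0.33 -0.8 0 0" --pt "0.33 -0.8 0 0" --pt "0.33 -0.8 0 0" --pt "0.33 -0.8 0 0" --pt "0.33 -0.8 0 0" --pt "0.33 -0.8 0 0" --pt "0.33 -0.8 0 0" --gripper 0.5

```text
t: 1.35
ee_pos: [396.8, 4.3, 260.7]
tcp_rot: [3.141, -0.0, 2.753]
contact_force: [0.8, 0.2, 0.2]
finger_gap: 0.505
finger_force: 0.0
```

Emit:
apply_moves --pt "0.33 -0.8 0 0" --pt "0.33 -0.8 0 0" --pt "0.33 -0.8 0 0" --pt "0.33 -0.8 0 0" --pt "0 0 0 0" --pt "0 0 0 0"

```text
t: 2.1
ee_pos: [475.4, -185.4, 260.4]
tcp_rot: [3.141, -0.001, 2.754]
contact_force: [-0.4, 0.6, 0.6]
finger_gap: 0.497
finger_force: 0.0
```

Emit:
apply_moves --pt "0.04 -0.02 -0.5 0" --pt "0 0 -0.5 0" --pt "0 0 -0.5 0" --pt "0 0 -0.4 0" --pt "0 0 -0.36 0" --pt "0 0 0 0" --pt "0 0 0 0"

```text
t: 2.98
ee_pos: [478.5, -186.8, 126.2]
tcp_rot: [-3.141, 0.001, 2.755]
contact_force: [-0.4, 0.7, 0.1]
finger_gap: 0.498
finger_force: 0.0
```

Emit:
apply_moves --pt "0 0 0 0" --pt "0 0 0 0" --pt "0 0 0 0" --pt "0 0 0 0" --pt "0 0 0 0" --pt "0 0 0 0" --gripper 0

```text
t: 3.72
ee_pos: [478.2, -187.3, 125.4]
tcp_rot: [-3.141, 0.0, 2.754]
contact_force: [-1.6, 0.5, 4.0]
finger_gap: 0.198
finger_force: 30.0
```

Emit:
apply_moves --pt "0 0 0.2 0" --pt "0 0 0.3 0" --pt "0 0 0.3 0" --pt "0 0 0.3 0" --pt "0 0 0.3 0" --pt "0 0 0.3 0" --pt "0 0 0.3 0" --pt "0 0 0 0"

```text
t: 4.72
ee_pos: [478.4, -187.3, 246.3]
tcp_rot: [-3.141, 0.002, 2.754]
contact_force: [-0.4, -0.1, -0.6]
finger_gap: 0.192
finger_force: 30.0
```

Emit:
apply_moves --pt "-0.1 0.5 0 0" --pt "-0.1 0.5 0 0" --pt "-0.1 0.5 0 0" --pt "-0.1 0.5 0 0" --pt "-0.1 0.5 0 0" --pt "-0.1 0.5 0 0" --pt "-0.1 0.5 0 0" --pt "-0.05 0.5 0 0" --pt "0 0.5 0 0" --pt "0 0 0 0"

```text
t: 5.98
ee_pos: [432.6, 84.0, 244.5]
tcp_rot: [-3.141, -0.001, 2.756]
contact_force: [-0.1, -0.4, -1.8]
finger_gap: 0.193
finger_force: 30.0
```

Emit:
apply_moves --pt "0 0 -0.3 0" --pt "0 0 -0.25 0" --pt "0 0 0 0" --pt "0 0 0 0"

```text
t: 6.48
ee_pos: [433.4, 82.4, 212.5]
tcp_rot: [3.142, 0.0, 2.753]
contact_force: [0.1, 0.0, -0.3]
finger_gap: 0.2
finger_force: 30.0
```

```bash
python3 - <<'E'
from h import *
print(get_obs()["ee_pos"],get_obs()["contact_force"])
f=lambda im,x,y,w,h,k:cv2.resize(im[y:y+h,x:x+w],None,fx=k,fy=k,interpolation=cv2.INTER_CUBIC)
I=np.zeros((600,800,3),np.uint8)
for n in("top","scene"):
    c=capture(n); np.save(f"{n}1.npy",c,allow_pickle=True)
    if n=="top": I[:400,:350]=f(c["img"],250,195,70,80,5)
    else: I[:600,360:800]=f(c["img"],330,130,55,75,8)
cv2.imwrite("pics/p1.png",I)
E
```

```text
[433.35939893  82.37733481 212.49246095] [ 0.14487241  0.02642358 -0.30748199]
```

View pics/p1.png

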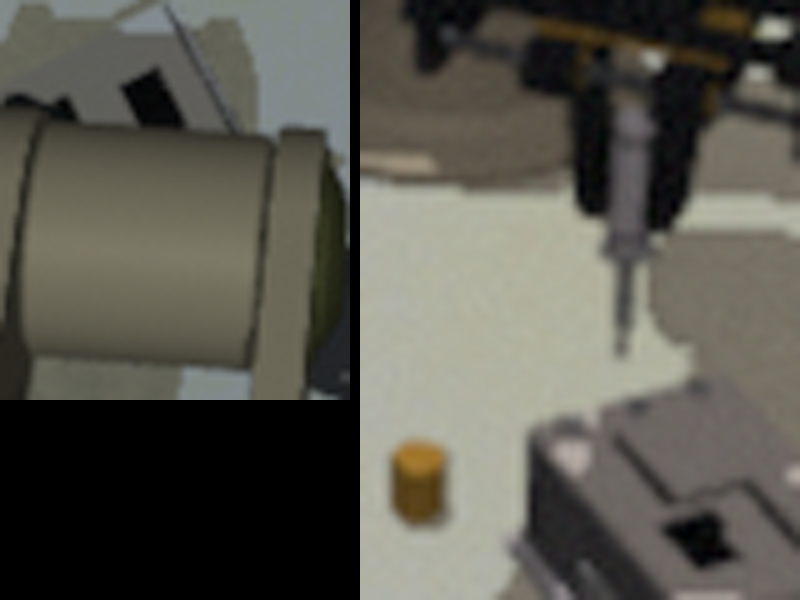

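The scene view shows the stylus held, with its tip at about (362.5,173.5). That is just above the screw end of the groove. Next I'll compare with the projections.

```bash
python3 - <<'E'
from h import *
s=np.load("scene1.npy",allow_pickle=True).item()
o=get_obs()["ee_pos"]
for z in(200,180,160,140,117): print(z,project(s,[[o[0],o[1],z]]))
print("seam0",project(s,[[433.1,82.9,74],[479.3,106.8,74],[462.8,138.7,74]]))
g=cv2.cvtColor(s["img"],cv2.COLOR_BGR2GRAY)
print(g[150:178,354:374])
# groove in scene: bounded local darkness
b=cv2.medianBlur(g,1)[178:206,355:395]
print(b)
E
```

```text
200 [[363.76077487 153.69367724]]
180 [[363.44400479 158.7029842 ]]
160 [[363.13189631 163.62748156]]
140 [[362.82437151 168.46898069]]
117 [[362.47628412 173.9363982 ]]
seam0 [[361.94144606 183.83032434]
 [369.13110567 191.94265876]
 [378.11816528 189.3240181 ]]
[[ 81  67  44  11  21   8  15  55  85  96  98  78  35  11  13  15  20  48
   92 113]
 [ 90  96  71   9  12   9  17  53  85  95  95  78  34  12   9  16  18  61
  100 112]
 [106 113  84  19  14  12   9  52  86  94  93  75  26  10  21  18  13  73
  105 111]
 [113 130 114  13  14   8  17  57  87  95  96  72  15  16  10  12  19  82
  113 113]
 [150 161 137  21  20  14  20  58  89  92  95  68  10  11  14  15  28 109
  148 146]
 [174 174 143  53  13  18  21  62  88  92  88  63  16  16  16   8  73 143
  175 175]
 [175 175 165 114  39  29  40  74  90  95  86  55   9  18  16  26 113 165
  176 176]
 [174 176 172 158 135 123  95  84  93  93  87  53  13  17  17  94 155 174
  176 176]
 [173 174 175 175 175 167 134  90  92  94  87  62  29  37  46 108 146 143
  148 146]
 [173 172 175 172 174 169 134  77  74  78  74  63  96 117  95 105 111 1
[... 1036 characters left out ...]
177 176 175 176 175 178 175 157 114 136 176 176 174 166 136 109 109 111
  112 113]
 [176 176 179 175 176 175 174 153 107 134 176 172 176 175 165 150 149 133
  110 111]
 [176 177 176 175 174 174 173 159 132 150 175 175 175 175 175 175 161 132
  111 110]
 [174 175 174 175 175 173 175 170 166 168 174 175 175 176 175 176 167 138
  114 110]
 [176 175 175 176 174 176 176 175 174 176 177 177 177 176 176 175 163 134
  114 110]
 [177 176 175 175 176 175 176 176 174 176 175 175 176 176 172 161 138  99
   94 100]]
[[175 174 175 ... 116 114 112]
 [174 175 176 ... 111 115 114]
 [174 175 174 ... 111 112 115]
 ...
 [112  44  49 ...  51  46  47]
 [131  89  50 ...  42  46  47]
 [120 120  77 ...  44  44  47]]
```

```bash
python3 - <<'E'
from h import *
s=np.load("scene0.npy",allow_pickle=True).item()
g=cv2.cvtColor(s["img"],cv2.COLOR_BGR2GRAY)
top=project(s,[[471.06+.8882*a-.4594*b,122.75+.4594*a+.8882*b,74] for a,b in((-64,-40),(64,-40),(64,40),(-64,40))])
m=np.zeros_like(g); cv2.fillConvexPoly(m,top.round().astype(int),255)
tg=project(s,[[471.06+.8882*a-.4594*b,122.75+.4594*a+.8882*b,80] for a,b in((16,-36),(52,-36),(52,-6),(16,-6))])
m2=m.copy(); cv2.fillConvexPoly(m2,cv2.convexHull(tg.round().astype(int)),0)
bg=cv2.morphologyEx(g,cv2.MORPH_CLOSE,np.ones((9,9),np.uint8))
for thr in (25,40,60):
  w=((bg.astype(int)-g>thr)&(m2>0)).astype(np.uint8)
  n,l,st,ce=cv2.connectedComponentsWithStats(w,connectivity=8); i=1+st[1:,4].argmax()
  yx=np.argwhere(l==i);P=onplane(s,yx[:,::-1],74); print(thr,st[i],fit(P,.477))
E
```

```text
25 [361 184  26  16  82] (array([473.10113788, 121.04026098,   0.47430039]), np.float64(3.25896834583274))
40 [361 184  26  15  66] (array([472.86263736, 121.12526691,   0.47881592]), np.float64(2.699275020384651))
60 [362 184  25  15  40] (array([4.73052666e+02, 1.20989809e+02, 4.68956034e-01]), np.float64(1.5689390871372582))
```

Emit:
apply_moves --pt "0.015 0.01 -0.2 0" --pt "0 0 -0.2 0" --pt "0 0 -0.15 0" --pt "0 0 -0.05 0" --pt "0 0 0 0" --pt "0 0 0 0" --pt "0 0 -0.02 0" --pt "0 0 -0.02 0" --pt "0 0 -0.02 0" --pt "0 0 0 0"

```text
t: 7.82
ee_pos: [434.0, 83.4, 172.4]
tcp_rot: [-3.142, -0.0, 2.754]
contact_force: [-0.5, -0.2, -1.0]
finger_gap: 0.198
finger_force: 30.0
```

Emit:
apply_moves --pt "0 0 -0.015 0" --pt "0 0 -0.015 0" --pt "0 0 0 0" --pt "0 0 0 0"

```text
t: 8.32
ee_pos: [434.1, 83.4, 170.7]
tcp_rot: [-3.142, 0.0, 2.754]
contact_force: [0.2, 0.7, -1.6]
finger_gap: 0.191
finger_force: 30.0
```

Emit:
apply_moves --pt "0 0 -0.015 0" --pt "0 0 0 0" --pt "0 0 0 0"

```text
t: 8.7
ee_pos: [434.0, 83.4, 169.8]
tcp_rot: [-3.142, -0.0, 2.754]
contact_force: [0.5, -0.6, -1.1]
finger_gap: 0.198
finger_force: 30.0
```

Emit:
apply_moves --pt "0 0 -0.015 0" --pt "0 0 0 0" --pt "0 0 0 0"

```text
t: 9.07
ee_pos: [434.1, 83.4, 168.9]
tcp_rot: [-3.142, 0.0, 2.754]
contact_force: [0.0, -0.3, -0.3]
finger_gap: 0.194
finger_force: 30.0
```

Emit:
apply_moves --pt "0 0 -0.015 0" --pt "0 0 0 0" --pt "0 0 0 0"

```text
t: 9.45
ee_pos: [434.0, 83.4, 168.0]
tcp_rot: [3.142, -0.0, 2.754]
contact_force: [-0.4, 0.3, -0.8]
finger_gap: 0.195
finger_force: 30.0
```

Emit:
apply_moves --pt "0 0 -0.015 0" --pt "0 0 0 0" --pt "0 0 -0.015 0" --pt "0 0 0 0" --pt "0 0 0 0"

```text
t: 10.07
ee_pos: [434.0, 83.4, 166.2]
tcp_rot: [-3.142, -0.0, 2.754]
contact_force: [-0.6, -0.6, -0.8]
finger_gap: 0.193
finger_force: 30.0
```

Emit:
apply_moves --pt "0 0 -0.015 0" --pt "0 0 0 0" --pt "0 0 0 0"

```text
t: 10.45
ee_pos: [434.0, 83.4, 165.3]
tcp_rot: [-3.142, -0.0, 2.754]
contact_force: [0.4, 0.0, -0.5]
finger_gap: 0.193
finger_force: 30.0
```

Emit:
apply_moves --pt "0 0 -0.01 0" --pt "0 0 0 0" --pt "0 0 0 0"

```text
t: 10.82
ee_pos: [434.1, 83.4, 164.7]
tcp_rot: [-3.142, 0.0, 2.754]
contact_force: [-0.3, -0.2, -0.4]
finger_gap: 0.193
finger_force: 30.0
```

Emit:
apply_moves --pt "0.044 0.023 0 0" --pt "0.044 0.023 0 0" --pt "0.044 0.023 0 0" --pt "0.044 0.023 0 0" --pt "0.044 0.023 0 0" --pt "0 0 0 0" --pt "0 0 0 0"

```text
t: 11.7
ee_pos: [447.2, 90.3, 164.7]
tcp_rot: [-3.142, -0.0, 2.754]
contact_force: [-0.3, -0.0, -1.0]
finger_gap: 0.194
finger_force: 30.0
```

Emit:
apply_moves --pt "0.044 0.023 0 0" --pt "0.044 0.023 0 0" --pt "0.044 0.023 0 0" --pt "0.044 0.023 0 0" --pt "0.044 0.023 0 0" --pt "0.044 0.023 0 0" --pt "0 0 0 0"

```text
t: 12.58
ee_pos: [463.2, 98.7, 164.7]
tcp_rot: [-3.142, -0.0, 2.754]
contact_force: [-0.1, 0.9, -0.0]
finger_gap: 0.19
finger_force: 30.0
```

Emit:
apply_moves --pt "0.044 0.023 0 0" --pt "0.044 0.023 0 0" --pt "0.044 0.023 0 0" --pt "0.044 0.023 0 0" --pt "0 0 0 0" --pt "0 0 0 0"

```text
t: 13.32
ee_pos: [473.6, 104.1, 164.7]
tcp_rot: [-3.142, -0.0, 2.754]
contact_force: [-0.6, 0.2, -1.4]
finger_gap: 0.191
finger_force: 30.0
```

Emit:
apply_moves --pt "0.032 0.015 0 0" --pt "0.032 0.015 0 0" --pt "0.03 0.013 0 0" --pt "0 0 0 0" --pt "0 0 0 0"

```text
t: 13.95
ee_pos: [479.2, 106.7, 164.7]
tcp_rot: [-3.142, -0.0, 2.754]
contact_force: [0.7, 0.2, -0.8]
finger_gap: 0.196
finger_force: 30.0
```

Emit:
apply_moves --pt "-0.023 0.044 0 0" --pt "-0.023 0.044 0 0" --pt "-0.023 0.044 0 0" --pt "0 0 0 0"

```text
t: 14.45
ee_pos: [475.0, 114.8, 164.8]
tcp_rot: [3.142, 0.0, 2.754]
contact_force: [0.3, 0.8, -1.1]
finger_gap: 0.195
finger_force: 30.0
```

Emit:
apply_moves --pt "-0.023 0.044 0 0" --pt "-0.023 0.044 0 0" --pt "-0.023 0.044 0 0" --pt "-0.023 0.044 0 0" --pt "0 0 0 0" --pt "0 0 0 0"

```text
t: 15.2
ee_pos: [469.7, 125.1, 164.7]
tcp_rot: [3.142, 0.0, 2.754]
contact_force: [-0.5, -0.8, -0.2]
finger_gap: 0.198
finger_force: 30.0
```

Emit:
apply_moves --pt "-0.023 0.044 0 0" --pt "-0.023 0.044 0 0" --pt "-0.023 0.044 0 0" --pt "0 0 0 0"

```text
t: 15.7
ee_pos: [465.4, 133.3, 164.7]
tcp_rot: [-3.142, 0.0, 2.754]
contact_force: [1.1, -0.9, -0.8]
finger_gap: 0.198
finger_force: 30.0
```

Emit:
apply_moves --pt "-0.023 0.045 0 0" --pt "-0.021 0.044 0 0" --pt "0 0 0 0" --pt "0 0 0 0"

```text
t: 16.2
ee_pos: [462.9, 138.4, 164.7]
tcp_rot: [3.142, 0.0, 2.754]
contact_force: [0.6, 0.3, -1.7]
finger_gap: 0.198
finger_force: 30.0
```

Emit:
apply_moves --pt "0.044 0.024 0 0" --pt "0.044 0.024 0 0" --pt "0.044 0.023 0 0" --pt "0.044 0.023 0 0" --pt "0 0 0 0"

```text
t: 16.82
ee_pos: [473.5, 144.2, 164.7]
tcp_rot: [-3.142, -0.0, 2.754]
contact_force: [0.2, -0.1, -0.2]
finger_gap: 0.196
finger_force: 30.0
```

Emit:
apply_moves --pt "0.044 0.023 0 0" --pt "0.044 0.023 0 0" --pt "0.044 0.023 0 0" --pt "0.044 0.023 0 0" --pt "0.044 0.023 0 0" --pt "0.044 0.023 0 0" --pt "0 0 0 0"

```text
t: 17.7
ee_pos: [489.4, 152.4, 164.7]
tcp_rot: [3.142, -0.0, 2.754]
contact_force: [0.9, 0.3, -0.4]
finger_gap: 0.192
finger_force: 30.0
```

Emit:
apply_moves --pt "0.044 0.023 0 0" --pt "0.044 0.023 0 0" --pt "0.044 0.023 0 0" --pt "0.044 0.023 0 0" --pt "0.044 0.023 0 0" --pt "0 0 0 0" --pt "0 0 0 0"

```text
t: 18.58
ee_pos: [502.4, 159.2, 164.7]
tcp_rot: [-3.142, -0.0, 2.754]
contact_force: [-0.1, 0.3, -0.8]
finger_gap: 0.197
finger_force: 30.0
```

Emit:
apply_moves --pt "0.044 0.023 0 0" --pt "0.044 0.025 0 0" --pt "0 0 0 0" --pt "0 0 0 0" --pt "0 0 0 0" --pt "0 0 0 0"

```text
t: 19.32
ee_pos: [507.7, 162.1, 164.7]
tcp_rot: [3.142, 0.0, 2.754]
contact_force: [-0.4, 0.5, -0.2]
finger_gap: 0.197
finger_force: 30.0
```

```bash
python3 - <<'E'
from h import *
f=lambda im,x,y,w,h,k:cv2.resize(im[y:y+h,x:x+w],None,fx=k,fy=k,interpolation=cv2.INTER_CUBIC)
c=capture("scene"); cv2.imwrite("pics/p2.png",f(c["img"],345,140,70,75,8))
o=get_obs();print(o["ee_pos"],o["contact_force"])
E
```

```text
[507.72990242 162.09681987 164.74420625] [ 0.31984868 -0.04576987  0.08545523]
```

View pics/p2.png

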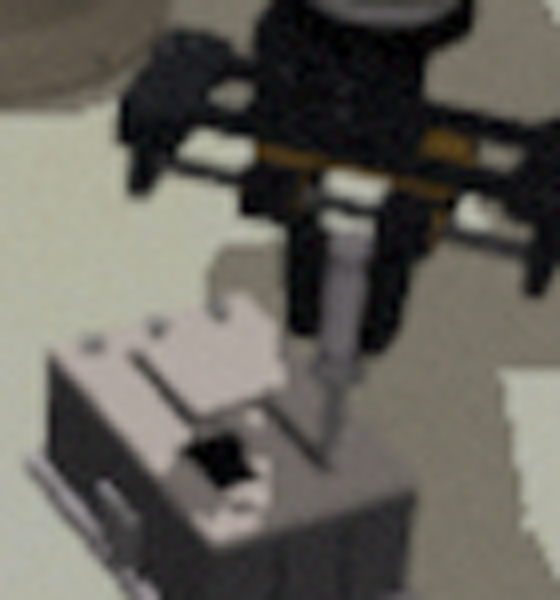

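The tip is in the end of the groove at about (385.6,198). I'll probe gently for the floor to confirm the depth.

Emit:
apply_moves --pt "0 0 -0.008 0" --pt "0 0 0 0" --pt "0 0 0 0"

```text
t: 19.75
ee_pos: [507.7, 162.1, 164.2]
tcp_rot: [3.142, 0.0, 2.754]
contact_force: [-1.0, 0.2, -1.7]
finger_gap: 0.193
finger_force: 30.0
```

Emit:
apply_moves --pt "0 0 -0.006 0" --pt "0 0 0 0" --pt "0 0 0 0"

```text
t: 20.12
ee_pos: [507.8, 162.1, 164.0]
tcp_rot: [3.141, 0.0, 2.754]
contact_force: [0.9, 0.4, 0.6]
finger_gap: 0.195
finger_force: 30.0
```

Emit:
apply_moves --pt "0 0 -0.006 0" --pt "0 0 0 0" --pt "0 0 0 0"

```text
t: 20.5
ee_pos: [507.8, 162.1, 163.7]
tcp_rot: [3.141, 0.0, 2.754]
contact_force: [-0.4, -0.8, 3.1]
finger_gap: 0.195
finger_force: 30.0
```

Emit:
apply_moves --pt "0 0 -0.006 0" --pt "0 0 0 0" --pt "0 0 0 0"

```text
t: 20.88
ee_pos: [507.9, 162.1, 163.5]
tcp_rot: [3.141, 0.001, 2.754]
contact_force: [-0.2, 0.1, 4.9]
finger_gap: 0.192
finger_force: 30.0
```

The floor is at TCP z of about 164.0, so the tip ran about 0.7 mm above it. Now I'll lift and return home.

Emit:
apply_moves --pt "0 0 0.06 0" --pt "0 0 0.08 0" --pt "0 0 0.08 0" --pt "0 0 0.25 0" --pt "0 0 0.3 0" --pt "0 0 0.3 0" --pt "0 0 0.296 0" --pt "0 0 0 0"

```text
t: 21.88
ee_pos: [508.2, 162.2, 246.8]
tcp_rot: [3.14, 0.003, 2.754]
contact_force: [-0.2, 0.0, -1.4]
finger_gap: 0.195
finger_force: 30.0
```

Emit:
apply_moves --pt "-0.05 -0.6 0 0" --pt "-0.05 -0.6 0 0" --pt "-0.05 -0.6 0 0" --pt "-0.05 -0.6 0 0" --pt "-0.05 -0.6 0 0" --pt "-0.05 -0.6 0 0" --pt "-0.05 -0.6 0 0" --pt "-0.05 -0.6 0 0" --pt "-0.05 -0.6 0 0" --pt "-0.043 -0.422 0 0"

```text
t: 23.12
ee_pos: [477.7, -188.5, 244.6]
tcp_rot: [3.141, -0.001, 2.753]
contact_force: [1.1, 0.4, -1.1]
finger_gap: 0.196
finger_force: 30.0
```

Emit:
apply_moves --pt "0 0 -0.3 0" --pt "0 0 -0.2 0" --pt "0 0 0 0" --pt "0 0 0 0" --pt "0 0 0 0"

```text
t: 23.75
ee_pos: [478.4, -187.1, 215.6]
tcp_rot: [-3.141, 0.001, 2.754]
contact_force: [0.9, -0.6, -0.2]
finger_gap: 0.192
finger_force: 30.0
```

```bash
python3 - <<'E'
from h import *
f=lambda im,x,y,w,h,k:cv2.resize(im[y:y+h,x:x+w],None,fx=k,fy=k,interpolation=cv2.INTER_CUBIC)
c=capture("scene"); cv2.imwrite("pics/p3.png",f(c["img"],255,135,60,75,8))
o=get_obs();print(o["ee_pos"],o["contact_force"])
E
```

```text
[ 478.30446645 -187.12838549  215.58445594] [-0.31442947 -0.3390638  -0.97969097]
```

View pics/p3.png

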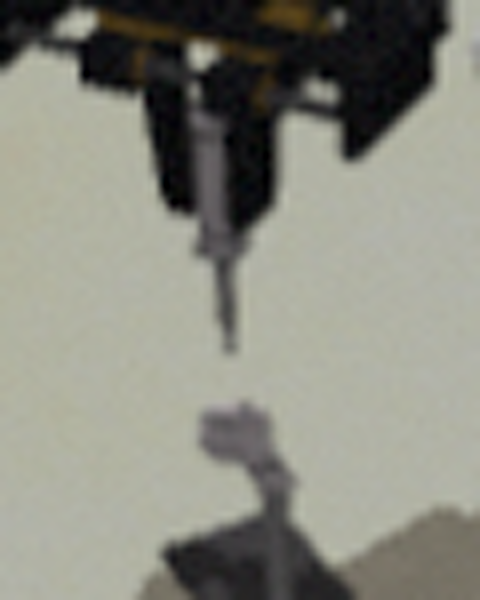

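The tip at about (283.6,179) is directly above the eye at about (284,189). Lowering with force checks.

Emit:
apply_moves --pt "0 0 -0.2 0" --pt "0 0 -0.2 0" --pt "0 0 -0.1 0" --pt "0 0 -0.04 0" --pt "0 0 -0.04 0" --pt "0 0 -0.04 0" --pt "0 0 0 0"

```text
t: 24.68
ee_pos: [478.1, -187.2, 177.9]
tcp_rot: [-3.142, -0.0, 2.754]
contact_force: [-0.7, 0.1, -1.3]
finger_gap: 0.198
finger_force: 30.0
```

Emit:
apply_moves --pt "0 0 -0.04 0" --pt "0 0 -0.04 0" --pt "0 0 -0.04 0" --pt "0 0 -0.04 0" --pt "0 0 0 0"

```text
t: 25.3
ee_pos: [478.1, -187.2, 168.1]
tcp_rot: [3.142, -0.0, 2.754]
contact_force: [-0.5, -0.3, -0.7]
finger_gap: 0.196
finger_force: 30.0
```

Emit:
apply_moves --pt "0 0 -0.04 0" --pt "0 0 -0.04 0" --pt "0 0 -0.04 0" --pt "0 0 -0.04 0" --pt "0 0 0 0"

```text
t: 25.92
ee_pos: [478.1, -187.1, 158.5]
tcp_rot: [3.142, -0.0, 2.754]
contact_force: [-0.9, 0.3, -0.8]
finger_gap: 0.191
finger_force: 30.0
```

Emit:
apply_moves --pt "0 0 -0.06 0" --pt "0 0 -0.06 0" --pt "0 0 -0.06 0" --pt "0 0 -0.06 0" --pt "0 0 -0.06 0" --pt "0 0 -0.06 0" --pt "0 0 -0.06 0" --pt "0 0 -0.06 0" --pt "0 0 0 0" --pt "0 0 0 0"

```text
t: 27.18
ee_pos: [478.2, -187.2, 130.0]
tcp_rot: [-3.142, 0.0, 2.754]
contact_force: [0.2, 0.1, -1.0]
finger_gap: 0.194
finger_force: 30.0
```

Emit:
apply_moves --pt "0 0 -0.03 0" --pt "0 0 -0.02 0" --pt "0 0 0 0" --pt "0 0 0 0"

```text
t: 27.68
ee_pos: [478.2, -187.2, 126.9]
tcp_rot: [3.142, 0.0, 2.754]
contact_force: [0.6, -0.3, -1.3]
finger_gap: 0.195
finger_force: 30.0
```

Emit:
apply_moves --pt "0 0 -0.015 0" --pt "0 0 -0.01 0" --pt "0 0 0 0" --pt "0 0 0 0"

```text
t: 28.18
ee_pos: [478.2, -187.2, 125.4]
tcp_rot: [-3.142, 0.0, 2.754]
contact_force: [-0.7, 0.6, -0.7]
finger_gap: 0.194
finger_force: 30.0
```

Emit:
apply_moves --pt "0 0 0 0" --pt "0 0 0 0" --pt "0 0 0 0" --pt "0 0 0 0" --pt "0 0 0 0" --gripper 0.4

```text
t: 28.8
ee_pos: [478.1, -187.2, 125.4]
tcp_rot: [3.142, -0.0, 2.754]
contact_force: [0.7, -0.7, -0.8]
finger_gap: 0.403
finger_force: 0.0
```

Emit:
apply_moves --pt "0 0 0.2 0" --pt "0 0 0.4 0" --pt "0 0 0.5 0" --pt "0 0 0.5 0" --pt "0 0 0.5 0" --pt "-0.5 0.5 0.2 0" --pt "-0.5 0.7 0 0" --pt "-0.5 0.7 0 0" --pt "-0.5 0.7 0 0" --pt "0 0 0 0"

```text
t: 30.05
ee_pos: [356.9, -29.4, 264.4]
tcp_rot: [3.141, 0.002, 2.756]
contact_force: [-0.2, -0.5, 0.6]
finger_gap: 0.403
finger_force: 0.0
```

Emit:
apply_moves --pt "0 0 0 0" --pt "0 0 0 0" --pt "0 0 0 0" --pt "0 0 0 0"

```text
t: 30.55
ee_pos: [358.3, -31.5, 263.3]
tcp_rot: [3.142, -0.0, 2.753]
contact_force: [-0.2, -0.0, 0.3]
finger_gap: 0.399
finger_force: 0.0
```

```bash
python3 - <<'E'
from h import *
c=capture("scene"); s=np.load("scene0.npy",allow_pickle=True).item()
f=lambda im,x,y,w,h,k:cv2.resize(im[y:y+h,x:x+w],None,fx=k,fy=k,interpolation=cv2.INTER_CUBIC)
cv2.imwrite("pics/p4.png",np.hstack([f(s["img"],262,160,48,60,8),f(c["img"],262,160,48,60,8)]))
E
```

```text
(no output)
```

View pics/p4.png

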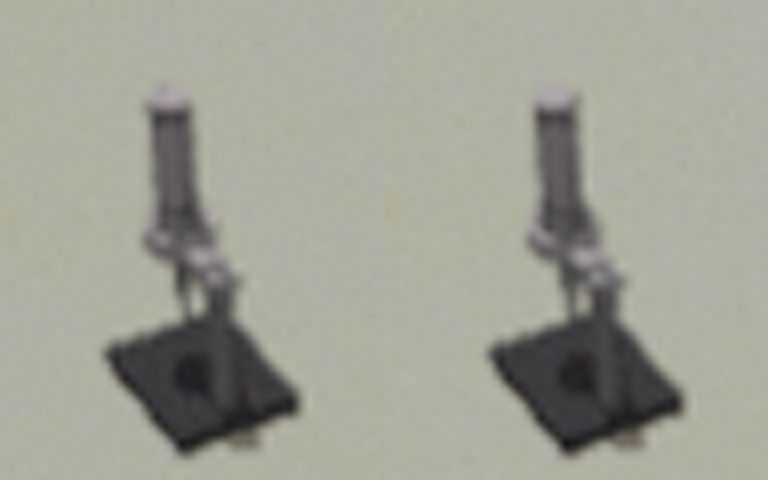

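The stylus hangs as it did at the start: the handle tops are at (168,98) and (552,98) in the two halves, which is the same spot 384 px apart. Handing in.

```bash
python3 -c "
from bench import hand_in
print(hand_in())"
```

```text
the job is handed in; nothing more can be done
None
```

I ran the stylus tip along the whole groove from the screw end to the other end, then hung it back in its rest, released it and handed the job in at about 31 s; no verdict was returned.

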